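# Scan out the reject console at the laser-marking bench

## Robot

A 6-joint arm with a two-finger parallel gripper is mounted at the origin on the work surface. World frame = base frame: x ahead of the robot, y to its left, z up, the work surface at z = 0. Lengths are in m, angles in degrees, forces in N, time in s.
With the tool pointing down it reaches from about 0.3 to 0.75 m from the base axis. Payload 8.5 kg.
Tool frame: the origin (TCP) lies midway between the tips of the shut fingers; the grasp point (between the pads) lies grasp_offset behind it (grasp_offset is the distance from the TCP to the grasp point, in m); z points along the fingers, y is the line along which they close (so a half turn about z gives the same grasp; the last joint's range is limited). The gripper opens to 85 mm and grips with 20 to 120 N. Pads are 22 mm wide; open, the fingers measure 114 mm over their backs; the gripper's body (76 mm by 85 mm) begins 54 mm behind the grasp point. The pads swing forward as they close: fully open they stand 13 mm farther back than shut.
Start: joints at [-85.617, 21.807, 74.336, -0, 83.858, -12.336], TCP at [0.158, -0.527, 0.231] pointing down, gripper open.
Joint ranges: [-178.18, 178.18], [-50.72, 133.34], [12.68, 142.11], [-81.47, 261.47], [9.98, 163.14], [-165.26, 165.26]. Speed limits (degrees/s): [136.94, 136.94, 180, 180, 180, 180].

## Interface

Orientations are given as a 3x3 rotation matrix whose columns are the frame's x, y, z axes.
In Python, from rig import observe, get_image, camera_params, close_job, grasp_offset gives the robot as it stands.
- The arm moves only by the shell command python3 -m handwheel 'ROWS' [OPENING] [FORCE]. ROWS is JSON, a list of rows, each a list of 2 entries, a list of its own where there are three numbers: the shift along the tool's x, y, z as a fraction of full scale, then the turn, a rotation vector about the tool's x, y, z as a fraction of full scale. In form: [[[dx, dy, dz], [ax, ay, az]], ...]. A call has 1 to 10 rows; each row is the pose to reach, as a shift and turn from the pose commanded when the call began, along the tool's axes at that moment, turning the shorter way round; what a row does not reach only later rows make up. Full scale, the value 1, is 0.5 m for a shift and pi rad for a turn. A row lasts 1/10 s, in which the tool goes at most 50 mm and 8.59 degrees, less where a joint would pass 70% of its speed; a pose out of reach is approached as far as the arm can. A call with a number of a shift or a turn outside -1 to 1 is refused whole. A call with a gripper value outside its range is refused whole. OPENING is the opening, from 0 (shut) to 1 (fully open), set as the call begins (- or left out, the last holds). The fingers move at their own pace and stop on an object; FORCE is the grip in N (left out, the last holds). Time passes only in rows, so rows that repeat a pose let the fingers close. It gives the time, the measured TCP pose, the force, the opening and the grip force at its end, in the units of the state.
- observe(): the state, without advancing time (a new reading comes with each control period).
- get_image(name): name is "scene" or "top"; returns (picture, depth): 480x640x3 uint8, red, green, blue; 480x640 float32, m along the optical axis (not along the pixel's ray), 0 where there is no reading.
- camera_params(name): a dict with "K" (3x3 intrinsics, pixels), "k1" (the pictures are not rectified: a ray, as slopes to the right and down, at radius r is drawn at 1 + k1 r^2 times it, then the intrinsics apply), "R" (3x3) and "t" (3): a world point X has camera coordinates R X + t. Camera axes: x right, y down, z forward; pixel columns grow to the right and rows downward; lengths in m; the calibration is good to about 2 mm. A picture is of the moment at which its call begins. camera_params takes no time and is no camera call.
- close_job(): hands the job in; it is judged then, once.
The state is a dict: "time_s": time; "q": joint angles; "qvel": joint speeds; "joint_efforts": joint torques, N m; "position": TCP position; "tool_rot": TCP orientation; "ft_force": force on the tool from outside, world axes, zero at the start; "wrist_torque": the same for the moment, N m; "grip_width": finger opening in m; "gripper_force": force on a finger pad.
Only numpy, scipy, OpenCV 4.12 (cv2) and the standard library are available. Lean on these libraries where they do the work, as an engineer would, in place of code of your own. Each camera call takes 0.05 s, during which the arm holds its last target. There are 200 camera calls.

## Task

Take the hand scanner out of its charging stand and, with the red-marked reject console still standing in the row, point the scanner's window square at the code on its sloping face from about 8 cm away and hold it steady there for a good second, without touching any console. Then lay the scanner flat on the blue mat and stand the reject upright in the red bin. Leave the two green-marked consoles, the bottle and the phone where they are, and knock nothing over.

Things in the scene. Friction and masses are not known exactly. Their poses are not given: they have to be found in the camera images.
- scanner: hand scanner wand, a bar 160 mm long, section 36 (x) by 40 mm (y), about 0.2 kg: black grip (104 mm), yellow head, dark window with a red line in the head's end face. Origin: centre of the tail end face; z runs along the bar and is the aiming direction, out of the window. It starts window up, tail 60 mm deep in the charging stand, the upper 100 mm free
- scanner_mid (a point): middle of the scanner bar, 80 mm from the tail
- scanner_window (a point): centre of the scanner's window face, 160 mm from the tail
- scanner_focus (a point): the scanner's focus: the point on the aiming axis 80 mm ahead of the window
- charger: grey charging stand, fixed: foot 100 x 90 x 15 mm, on it a square-walled well, outside 61 x 64 mm, inside 45 (x) x 48 mm (y), open at the top at 75 mm height, floor at 15 mm. Origin: centre of the underside; z up
- reject: dark teal console with a sloping face, 0.3 kg: 92 mm long (x), 58 mm wide (y, upright sides), 68 mm high at the back (flat top, x = -46 to -18 mm), then falling 35 degrees to 23 mm at its front, x = +46 mm; white code label on the slope. Origin: centre of the underside; z up. Loose on the carrier. The reject: red sticker on its flat top
- reject_code: the reject's white code label, 36 x 44 mm, fixed to its sloping face. Origin: centre of the label (14 mm ahead of and 45.6 mm above the console's origin); z is the label's outward normal, 55 degrees above the horizontal towards the console's low front; y is the console's y
- good_a: dark teal console with a sloping face, 0.3 kg: 92 mm long (x), 58 mm wide (y, upright sides), 68 mm high at the back (flat top, x = -46 to -18 mm), then falling 35 degrees to 23 mm at its front, x = +46 mm; white code label on the slope. Origin: centre of the underside; z up. Loose on the carrier. A good one: green sticker on top
- good_b: dark teal console with a sloping face, 0.3 kg: 92 mm long (x), 58 mm wide (y, upright sides), 68 mm high at the back (flat top, x = -46 to -18 mm), then falling 35 degrees to 23 mm at its front, x = +46 mm; white code label on the slope. Origin: centre of the underside; z up. Loose on the carrier. A good one: green sticker on top
- carrier: black carrier plate, fixed, 125 x 320 x 4 mm, with the three consoles in a row along its y, 105 mm apart. Origin: centre of the underside
- mat: blue mat, fixed, 100 (x) x 240 (y) x 3 mm. Origin: centre of the underside; z up
- bin: red open reject bin, fixed, outside 180 x 180 x 60 mm, walls and floor 5 mm, empty. Origin: centre of the underside; z up
- bottle: clear drinking bottle with a pink cap, standing, 64 mm diameter, 190 mm high. Origin: centre of the underside
- phone: phone lying flat, 150 (x) x 72 (y) x 9 mm. Origin: centre of the underside
There are look-alikes about, which are no part of the job. There is more than one size of the scanner; the one meant has the size given above.

How it is judged (in metres and radians):
On the way:
1. the scanner, held by the fingers, is aimed steadily and squarely at the reject's code from about 80 mm for a second, while the reject still stands in its place (x of scanner_focus in the frame of reject_code between -0.018 and 0.018 m and y of scanner_focus in the frame of reject_code between -0.018 and 0.018 m and z of scanner_focus in the frame of reject_code between -0.03 and 0.03 m and z of scanner_window in the frame of reject_code above 0.03 m and angle between the z axis of scanner and the z axis of reject_code, either way round below 0.27 rad and linear speed of scanner below 0.03 m/s and angular speed of scanner below 0.3 rad/s and distance of reject from where it was at the start of the episode below 0.02 m and contact force between scanner and the fingers above 0.5 N), for 0.9 s.
At the end, for the whole second after the job is handed in: Scanner at rest on the blue mat, its middle over the mat, level within 7 degrees; reject upright within 8 degrees on the red bin's floor, at rest; good consoles, bottle and phone within 20 mm of their starts (x of scanner_mid in the frame of mat between -0.05 and 0.05 m and y of scanner_mid in the frame of mat between -0.12 and 0.12 m and z of scanner_mid in the frame of mat between 0.01 and 0.04 m and angle between scanner's own z axis and vertical between 1.45 and 1.69 rad and linear speed of each of scanner, reject below 0.02 m/s and x of reject in the frame of bin between -0.085 and 0.085 m and y of reject in the frame of bin between -0.085 and 0.085 m and z of reject in the frame of bin below 0.015 m and angle between reject's own z axis and vertical below 0.15 rad and distance of each of good_a, good_b, bottle, phone from where it was at the start of the episode below 0.02 m); the robot touches nothing.
It fails at once if the scanner bumps a console (contact force between scanner and reject above 3 N or contact force between scanner and good_a above 3 N or contact force between scanner and good_b above 3 N).
It fails at once if a good console, the bottle or the phone is moved or tipped (distance of any of good_a, good_b, bottle, phone from where it was at the start of the episode above 0.03 m or angle between any of good_a, good_b, bottle's own z axis and vertical above 0.3 rad).
It also fails if it takes over 72 s, if anything falls off the work surface, if the arm or the gripper's body presses on something with over 40 N, if the wrist force passes 120 N, or if a joint passes its speed limit or range.

## Working session

There is one attempt and no reset: what is moved stays moved. The work goes in short steps, Python scripts to look and compute and a shell command to move; the robot and the scene stay as the last step left them, time stands still between calls to the robot, and variables do not carry over. Pictures are saved under pics/ and viewed, at most 10 in all, crops included, and the job is handed in when it is done.

```bash
ls; mkdir -p pics; python3 - <<'E'
from rig import *
import cv2, numpy as np
print(observe(), grasp_offset if not callable(grasp_offset) else grasp_offset())
for n in("scene","top"):
    p,d=get_image(n); cv2.imwrite(f"pics/{n}0.png",p[:,:,::-1]); np.savez(f"pics/{n}0.npz",p=p,d=d)
    c=camera_params(n); print(n,c, (d>0).mean())
E
```

```text
pics
{'time_s': 0.0, 'q': array([-8.56169895e+01,  2.18410395e+01,  7.43844253e+01, -1.74349911e-04,
        8.38585511e+01, -1.23355441e+01]), 'qvel': array([-0.08613071,  0.03550164, -0.04015245,  0.08279201,  0.04306032,
        0.06899   ]), 'joint_efforts': array([ 8.31669568e-04, -4.48458874e+01, -2.31274974e+01, -1.15304128e-04,
        4.66117592e-03, -1.26463328e-05]), 'position': array([ 0.15819518, -0.52645289,  0.23071325]), 'tool_rot': array([[ 9.57729310e-01,  2.87670916e-01, -1.15080258e-04],
       [ 2.87670772e-01, -9.57728244e-01,  1.46183264e-03],
       [ 3.10311120e-04, -1.43314519e-03, -9.99998925e-01]]), 'ft_force': array([-0.00075294, -0.09359593,  0.44354625]), 'wrist_torque': array([-0.01873539, -0.04230176,  0.00241635]), 'gripper_force': 0.0, 'grip_width': 0.08552717091972024} 0.0187
scene {'K': array([[465.65154571,   0.        , 320.27972197],
       [  0.        , 465.65154571, 236.4474446 ],
       [  0.        ,   0.        ,   1.        ]]), 'k1': -0.11219022779166318, 'R': array([[-0.3693546 ,  0.92927548,  0.00492585],
       [ 0.7263676 ,  0.29200388, -0.62219277],
       [-0.57962685, -0.22623178, -0.78284858]]), 't': array([ 0.25815933, -0.29780849,  1.46843515])} 0.9960481770833334
top {'K': array([[533.10540242,   0.        , 311.55331059],
       [  0.        , 533.10540242, 236.92803095],
       [  0.        ,   0.        ,   1.        ]]), 'k1': -0.046546311616702536, 'R': array([[ 4.29580261e-03, -9.99989522e-01,  1.58151603e-03],
       [-9.81758138e-01, -4.51810165e-03, -1.90080367e-01],
       [ 1.90085521e-01, -7.36118499e-04, -9.81767260e-01]]), 't': array([-0.07266893,  0.58247066,  1.29413979])} 0.9959798177083333
```

View pics/scene0.png

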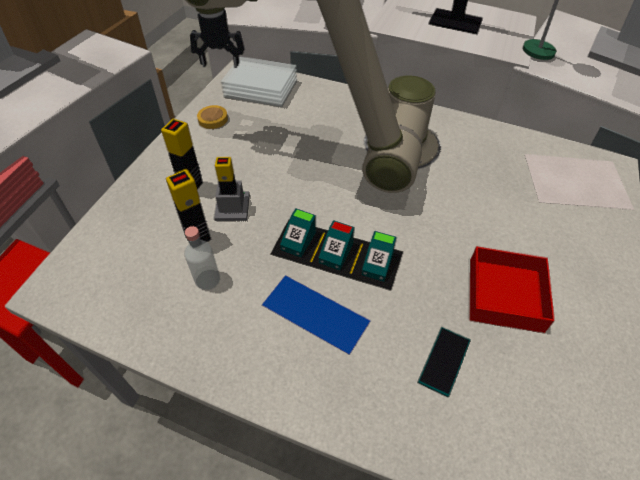

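View pics/top0.png

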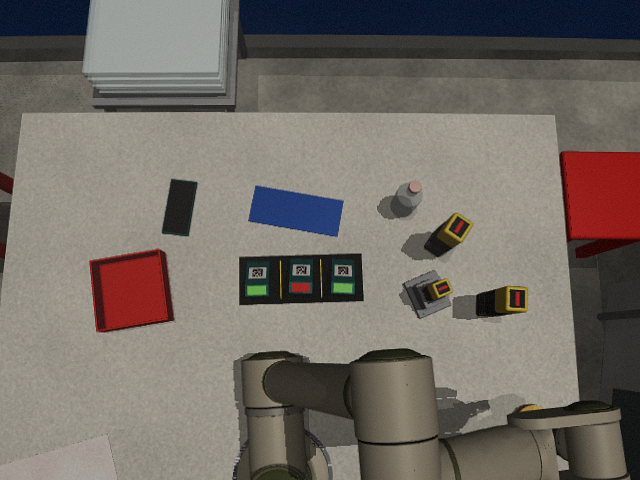

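The scene view shows three yellow-headed wands: (226,165) in the grey stand, and (177,140) and (183,185) standing free. In the top view they are at (440,288), (515,298) and (458,228). Only the first sits in the charging stand, and it is the smallest. The consoles are at top (257,280) green, (300,277) red and (343,280) green. The mat is at (296,210), the bin at (132,290), the bottle at (410,195) and the phone at (180,207).

```bash
cat > h.py <<'E'
from rig import *
import cv2, numpy as np
def cam(n):
    c=camera_params(n); return c["K"],np.array([c["k1"],0,0,0.]),np.array(c["R"]),np.array(c["t"])
def rays(n,uv):
    K,k,R,t=cam(n); s=cv2.undistortPoints(np.float64(uv).reshape(-1,1,2),K,k)[:,0]
    return -R.T@t, np.c_[s,np.ones(len(s))]@R
def plane(n,uv,z):
    o,d=rays(n,uv); return o+d*((z-o[2])/d[:,2])[:,None]
def tri(ua,ub):   # scene, top
    o1,d1=rays("scene",[ua]);o2,d2=rays("top",[ub]);A=np.c_[d1[0],-d2[0]]
    s=np.linalg.lstsq(A,o2-o1,rcond=None)[0];p,q=o1+d1[0]*s[0],o2+d2[0]*s[1]
    return (p+q)/2,np.linalg.norm(p-q)
def pts(n,d,m):
    v,u=np.nonzero(m&(d>0)); o,r=rays(n,np.c_[u,v]); return o+r*d[v,u][:,None]
def proj(n,X):
    K,k,R,t=cam(n); return cv2.projectPoints(np.float64(X).reshape(-1,1,3),cv2.Rodrigues(R)[0],t,K,k)[0][:,0]
def load(n,i):
    f=np.load(f"pics/{n}{i}.npz"); return f["p"],f["d"]
def shot(n,i):
    p,d=get_image(n); np.savez(f"pics/{n}{i}.npz",p=p,d=d); cv2.imwrite(f"pics/{n}{i}.png",p[:,:,::-1]); return p,d
def mask(p,col):
    h=cv2.cvtColor(p,cv2.COLOR_RGB2HSV); H,S,V=[h[:,:,i].astype(int) for i in range(3)]
    return {"red":((H<8)|(H>172))&(S>150)&(V>90),"green":(H>45)&(H<75)&(S>120)&(V>110),"yellow":(H>18)&(H<32)&(S>150)&(V>90),
     "blue":(H>105)&(H<125)&(S>150)&(V>90),"white":(S<40)&(V>150)}[col]
def blobs(m,box,amin=15):
    x0,y0,x1,y1=box; mm=np.zeros(m.shape,np.uint8); mm[y0:y1,x0:x1]=m[y0:y1,x0:x1]
    n,l,s,c=cv2.connectedComponentsWithStats(mm); return [(c[i],s[i,4],l==i) for i in range(1,n) if s[i,4]>=amin]
E
python3 - <<'E'
from h import *
np.set_printoptions(precision=4,suppress=True)
B={"scene":(150,110,560,400),"top":(80,150,560,345)}
for n in B:
    p,d=load(n,0)
    for c in("red","green","yellow","blue"):
        for ce,a,m in blobs(mask(p,c),B[n],12):
            P=pts(n,d,m); zt=np.percentile(P[:,2],95); T=P[P[:,2]>zt-.012]
            r=cv2.minAreaRect(T[:,:2].astype(np.float32))
            print(n,c,ce.round(1),a,"med",np.median(P,0),"ztop",round(zt,3),"rect",np.round(r[0],4),np.round(r[1],3),round(r[2],1))
# charger, phone, carrier, bottle via depth top
p,d=load("top",0)
P=pts("top",d,np.ones(d.shape,bool));H=np.full(d.shape,np.nan);v,u=np.nonzero(d>0);H[v,u]=P[:,2]
print("stand region heights");print((H[262:325:4,400:462:4]*1000).round(0))
s,_=load("scene",0)
a=cv2.resize(s[140:250,150:260,::-1],None,fx=4.5,fy=4.5,interpolation=2);b=cv2.resize(p[255:330,395:465,::-1],(298,495),interpolation=2) if 0 else cv2.resize(p[250:330,395:475,::-1],None,fx=3.6,fy=3.6,interpolation=2)
o=np.zeros((495,a.shape[1]+b.shape[1],3),np.uint8);o[:a.shape[0],:a.shape[1]]=a;o[:b.shape[0],a.shape[1]:]=b
cv2.imwrite("pics/crop1.png",o)
E
```

```text
scene red [173.5 125. ] 28 med [ 0.4176 -0.5169  0.2235] ztop 0.225 rect [ 0.4164 -0.5172] [0.011 0.03 ] 88.5
scene red [222.  160.4] 16 med [ 0.4454 -0.3657  0.1756] ztop 0.178 rect [ 0.4468 -0.3674] [0.01  0.021] 16.2
scene red [179.  177.8] 41 med [ 0.5768 -0.3966  0.2235] ztop 0.226 rect [ 0.5764 -0.3962] [0.01 0.03] 52.2
scene red [341.4 227. ] 127 med [ 0.4559 -0.0404  0.0727] ztop 0.075 rect [ 0.4556 -0.0408] [0.047 0.024] 88.7
scene red [509.2 288.3] 3515 med [0.4366 0.3933 0.0057] ztop 0.06 rect [0.4509 0.3893] [0.184 0.18 ] 9.4
scene red [470. 290.] 23 med [0.4739 0.3031 0.0062] ztop 0.008 rect [0.471  0.3031] [0.066 0.002] 10.3
scene green [302.9 214.8] 130 med [ 0.4544 -0.1455  0.0725] ztop 0.075 rect [ 0.4551 -0.1466] [0.049 0.028] 81.0
scene green [383.7 237.3] 146 med [0.4478 0.0667 0.0727] ztop 0.076 rect [0.4481 0.0671] [0.027 0.048] 3.9
scene yellow [211.3 117.9] 154 med [ 0.1457 -0.597   0.0241] ztop 0.028 rect [ 0.1329 -0.6112] [0.074 0.097] 24.8
scene yellow [172.5 136.6] 392 med [ 0.4434 -0.5123  0.2081] ztop 0.224 rect [ 0.4195 -0.5153] [0.05  0.057] 86.6
scene
[... 2872 characters left out ...]
. 176.
   -2.   5.]
 [ -0.  -1.   6.  13.  32.  76.  61. 105. 139. 166. 176. 176.  81.   3.
   -1.  -7.]
 [ -5.   1.   0.  21.  12.  53.  75.  88. 119. 153.  47.  76.  75.   2.
    1.   0.]
 [  3.   4.  -2.  14.  18.  41.  72.  19.  76.  79.  12.  11.  14.  -1.
    5.   5.]
 [  1.   2.   0.   1.  14.  19.  59.  73.  20.  18.  13.  19.  10.  -2.
    3.   6.]
 [ -2.  -1.   0.   1.  11.  11.  15.  14.  11.  15.  -1.  nan   2.  -2.
   -1.  -1.]
 [ -1.  -1.  -2.  -2.   0.  14.  16.  12.   0.  -1.   3.  10.  -1.   5.
   -2.   3.]
 [ -1.   1.  -2.  -2.   5.  11.   2.  -2.  -6.   2.  -1.   4.  -2.  -1.
   -3.   1.]
 [  1.  -2.   6.   1.  -3.  -2.   1.  -4.   2.   3.  -1.  -3.   3.  -1.
   -2.  -1.]]
```

View pics/crop1.png

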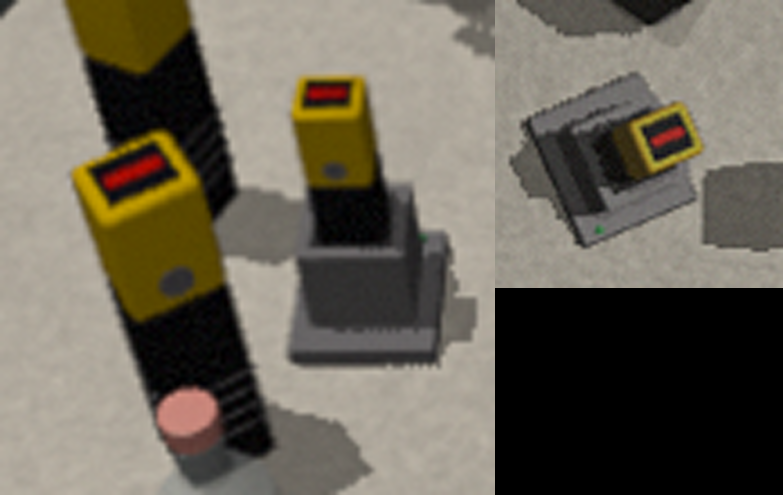

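The crop confirms it: the wand in the stand is clearly smaller (35 x 38 mm head, top at 0.176 m) than the two free ones (48 x 53 mm, 0.224 m). My first moves head towards it, and I'll use them to learn the arm's geometry.

```bash
cat > log.sh <<'E'
python3 -c "
from rig import observe
import json;s=observe();open('log.txt','a').write(json.dumps([list(s['q']),list(s['position']),[list(r) for r in s['tool_rot']]])+'\n');print(s['q'].round(1),round(s['time_s'],2))"
E
sh log.sh
python3 -m handwheel '[[[0.46,-0.49,-0.4],[0,0,0]],[[0.46,-0.49,-0.4],[0,0,0]],[[0.46,-0.49,-0.4],[0,0,0]],[[0.46,-0.49,-0.4],[0,0,0]],[[0.46,-0.49,-0.4],[0,0,0]],[[0.46,-0.49,-0.4],[0,0,0]],[[0.46,-0.49,-0.4],[0,0,0]],[[0.46,-0.49,-0.4],[0,0,0]],[[0.46,-0.49,-0.4],[0,0,0]]]'
sh log.sh
python3 -m handwheel '[[[0,0,0],[0.2,0,0.15]],[[0,0,0],[0.2,0,0.15]],[[0,0,0],[0.2,0,0.15]],[[0,0,0],[0.2,0,0.15]],[[0,0,0],[0.2,0,0.15]],[[0,0,0],[0.2,0,0.15]]]'
sh log.sh
python3 -m handwheel '[[[0.1,0.1,0],[0,0.15,0]],[[0.1,0.1,0],[0,0.15,0]],[[0.1,0.1,0],[0,0.15,0]],[[0.1,0.1,0],[0,0.15,0]]]'
sh log.sh
```

```text
[-85.6  21.8  74.4  -0.   83.9 -12.3] 0.1
time_s: 1.0
position: [0.3092, -0.2232, 0.4343]
tool_rot: [[0.956, 0.292, 0.004], [0.292, -0.956, -0.004], [0.003, 0.005, -1.0]]
ft_force: [0.4, 0.4, -1.3]
grip_width: 0.0857
gripper_force: 0.0
[-53.8  -0.4  70.2   0.  109.9  19.2] 1.0
time_s: 1.6
position: [0.3078, -0.2276, 0.4295]
tool_rot: [[0.978, -0.208, -0.028], [-0.152, -0.795, 0.588], [-0.144, -0.57, -0.809]]
ft_force: [0.0, -0.8, 0.3]
grip_width: 0.0855
gripper_force: 0.0
[-64.1  12.2  64.2  19.4 135.7  47.5] 1.6
time_s: 2.0
position: [0.3458, -0.273, 0.3958]
tool_rot: [[0.883, -0.204, 0.422], [-0.399, -0.8, 0.448], [0.246, -0.564, -0.788]]
ft_force: [0.1, -0.7, 0.4]
grip_width: 0.0851
gripper_force: 0.0
[-73.6   8.5  75.   35.4 113.4  45.7] 2.0
```

```bash
cat > kin.py <<'E'
import numpy as np, json
from scipy.optimize import least_squares
from scipy.spatial.transform import Rotation as Ro
def R(a,t): return Ro.from_euler(a,t,degrees=True).as_matrix()
LO=np.array([-178,-50,13,-81,10.5,-165.]);HI=np.array([178,133,142,261,163,165.])
def fk(q,p):
    r0,h0,a,e,b,w,L=p
    A=R('z',q[0]);B=A@R('y',q[1]);C=B@R('y',q[2]);D=C@R('z',q[3])@R('y',q[4]);E=D@R('z',q[5]+90)
    return A@[r0,0,h0]+B@[0,0,a]+C@[e,0,b]+D@[w,0,L], E
def data(): return [(np.array(q),np.array(x),np.array(r)) for q,x,r in map(json.loads,open('log.txt'))]
def fit():
    D=data(); f=lambda p:np.concatenate([fk(q,p)[0]-x for q,x,r in D]+[[.002*p[0],.002*p[5]]])
    s=least_squares(f,[0.,.3,.4,0,.4,0,.3]); return s.x,abs(s.fun).max(),[abs(fk(q,s.x)[1]-r).max() for q,x,r in D]
def ik(x,r,p,q0,tr=1):
    best=None;rng=np.random.default_rng(0)
    for i in range(tr):
        s0=np.clip(q0 if i==0 else rng.uniform(LO,HI),LO+.1,HI-.1)
        def f(q):
            a,b=fk(q,p); return np.r_[(a-x)*5,Ro.from_matrix(r.T@b).as_rotvec()]
        s=least_squares(f,s0,bounds=(LO,HI),x_scale=50)
        if best is None or s.cost<best.cost-1e-7: best=s
        if best.cost<1e-6: break
    return best.x,best.cost
E
python3 -c "
from kin import *
np.set_printoptions(precision=4,suppress=True);print(*fit())"
```

```text
[-0.1456  0.2348  0.9172  0.4278  0.2945 -0.1209  0.4007] 0.11522223577743873 [np.float64(3.3306690738754696e-16), np.float64(2.962040335230398e-16), np.float64(4.163336342344337e-16), np.float64(6.938893903907228e-16)]
```

```bash
python3 - <<'E'
from kin import *
np.set_printoptions(precision=4,suppress=True)
D=data();M=[];Y=[]
for q,x,r in D:
    A=R('z',q[0]);B=A@R('y',q[1]);C=B@R('y',q[2]);F=C@R('z',q[3]);G=F@R('y',q[4])
    M.append(np.c_[A,B,C,F,G]);Y.append(x)
    print(x, np.hypot(*x[:2]),np.degrees(np.arctan2(x[1],x[0])),q.round(1))
M=np.vstack(M);Y=np.hstack(Y)
for lam in(1e-2,1e-4):
    s=np.linalg.solve(M.T@M+lam*np.eye(15),M.T@Y);print(s.reshape(5,3),abs(M@s-Y).max())
E
```

```text
[ 0.1582 -0.5265  0.2308] 0.5497380320915336 -73.27659131777004 [-85.6  21.8  74.4  -0.   83.9 -12.3]
[ 0.3092 -0.2232  0.4343] 0.3812900851514439 -35.82401074930163 [-53.8  -0.4  70.2   0.  109.9  19.2]
[ 0.3078 -0.2276  0.4295] 0.38276084405709143 -36.48140920329152 [-64.1  12.2  64.2  19.4 135.7  47.5]
[ 0.3458 -0.273   0.3958] 0.44059576224257513 -38.29464453236347 [-73.6   8.5  75.   35.4 113.4  45.7]
[[ 0.0201  0.039   0.1315]
 [ 0.0478  0.039   0.3167]
 [-0.1171  0.039   0.1771]
 [ 0.0397  0.0008  0.1771]
 [ 0.0134  0.0008  0.2129]] 0.017996829083288757
[[ 0.0012  0.0395  0.1304]
 [ 0.0047  0.0395  0.53  ]
 [ 0.0948  0.0395  0.1743]
 [ 0.0015 -0.0004  0.1743]
 [ 0.0017 -0.0004  0.2564]] 0.0005525215424202479
```

```bash
python3 - <<'E'
s=open('kin.py').read()
s=s.replace("r0,h0,a,e,b,w,L=p","d,h0,a,e,b,L=p").replace("A@[r0,0,h0]","A@[0,d,h0]").replace("D@[w,0,L]","D@[0,0,L]")
s=s.replace("+[[.002*p[0],.002*p[5]]])",")").replace("[0.,.3,.4,0,.4,0,.3]","[.1,.13,.5,.1,.35,.25]")
open('kin.py','w').write(s+'''
P=np.array(fit()[0])
GO=.0187
nrm=lambda v:np.array(v)/np.linalg.norm(v)
def tool(z,y): # rot from tool z, approx y
    z=nrm(z);y=np.array(y,float);y=nrm(y-z*(y@z));return np.c_[np.cross(y,z),y,z]
def pick(beta,az,sgn):   # tool down by beta, az deg ; scanner z = world up
    c,s,b=np.cos(np.radians(az)),np.sin(np.radians(az)),np.radians(beta)
    return tool([c*np.cos(b),s*np.cos(b),-np.sin(b)],[-sgn*s,sgn*c,0])
''')
E
cat > plan.py <<'E'
from kin import *
np.set_printoptions(precision=3,suppress=True,linewidth=150)
if __name__=="__main__":
    print(fit())
    q0=data()[-1][0]; n=np.array([np.cos(np.radians(55)),0,np.sin(np.radians(55))]); lab=np.array([.500,-.041,.0496])
    S=np.array([.444,-.366,.0])
    for az in(21.6,-68.4):
      for sgn in(1,-1):
        for beta in(0,15,30,45):
            r=pick(beta,az,sgn); g=S+[0,0,.135]; x=g+GO*r[:,2]
            qp,c=ik(x,r,P,q0,25)
            if c>1e-5: print(az,sgn,beta,"pick unreach",c);continue
            ax=r.T@[0,0,1] # scanner z in tool frame
            out=[]
            for phi in range(-90,91,15):
                u=np.cos(np.radians(phi))*np.array([n[2],0,-n[0]])+np.sin(np.radians(phi))*np.array([0,1,0])
                b=np.radians(beta); z=np.sin(b)*n+np.cos(b)*u; d=-n
                xt=nrm(d-z*(d@z))*np.sign(ax[0]); ra=np.c_[xt,np.cross(z,xt),z]
                g=lab+(.08+.04)*n; qa,ca=ik(g+GO*z,ra,P,qp,8)
                if ca<1e-5: out.append((phi,qa.round(0).astype(int).tolist()))
            print(az,sgn,beta,qp.round(0).astype(int),"AIM",out)
E
python3 plan.py
```

```text
(array([0.117, 0.13 , 0.537, 0.103, 0.351, 0.258]), np.float64(2.140378985160396e-10), [np.float64(3.3306690738754696e-16), np.float64(2.962040335230398e-16), np.float64(4.163336342344337e-16), np.float64(6.938893903907228e-16)])
21.6 1 0 [-77  48 101  82  95 121] AIM [(-45, [1, 33, 108, 256, 48, -159]), (-30, [-6, 28, 113, 237, 31, -146]), (-15, [-15, 25, 117, 189, 18, -107]), (0, [-25, 24, 117, 123, 24, -50]), (15, [-33, 25, 115, 94, 40, -30]), (30, [-38, 29, 110, 81, 57, -22]), (45, [-40, 34, 103, 73, 73, -19]), (60, [-41, 40, 95, 68, 88, -16]), (75, [-39, 47, 87, 65, 103, -14]), (90, [-37, 53, 79, 64, 117, -13])]
21.6 1 15 [-76  41 100  74  83 129] AIM [(-75, [7, 49, 99, 257, 86, -155]), (-60, [5, 43, 107, 247, 73, -147]), (-45, [1, 39, 115, 232, 62, -136]), (-30, [-7, 34, 121, 209, 52, -120]), (-15, [-16, 32, 124, 178, 47, -98]), (0, [-27, 31, 125, 146, 49, -76]), (15, [-35, 32, 122, 119, 56, -57]), (30, [-40, 35, 117, 100, 67, -44]), (45, [-42, 39, 110, 88, 79, -34]), (60, [-42, 45, 102, 80, 92, -27]), (75, [-41, 50, 93, 76, 105, -21]), (90, [-38, 56, 85, 74, 118, -15])]
21.6 1
[... 5352 characters left out ...]
7, 136]), (45, [-42, 39, 110, 88, 79, 146]), (60, [-42, 45, 102, 80, 92, 153]), (75, [-41, 50, 93, 76, 105, 159]), (90, [-38, 56, 85, 74, 118, 165])]
-68.4 -1 30 [ -42   29  114  230   30 -121] AIM [(-90, [5, 58, 96, 248, 106, 25]), (-75, [5, 54, 104, 242, 97, 35]), (-60, [3, 50, 112, 231, 88, 46]), (-45, [-2, 47, 119, 216, 82, 58]), (-30, [-9, 44, 125, 197, 78, 70]), (-15, [-18, 42, 129, 175, 77, 82]), (0, [-28, 42, 129, 152, 77, 94]), (15, [-35, 42, 126, 130, 78, 107]), (30, [-40, 44, 121, 113, 83, 121]), (45, [-42, 47, 114, 100, 90, 133]), (60, [-42, 50, 107, 92, 99, 143]), (75, [-41, 55, 99, 87, 110, 153]), (90, [-38, 59, 91, 85, 121, 162])]
-68.4 -1 45 pick unreach 0.0009305057268184398
```

The kinematic fit is exact, so I can check every leg by IK before moving. Next I triangulate the scanner top, the stickers and the labels across the two views.

```bash
python3 - <<'E'
from h import *
np.set_printoptions(precision=4,suppress=True)
s,ds=load("scene",0);t,dt=load("top",0)
# scanner tops: window line + yellow corner check
print("scan line",tri((222,160.4),(442.5,287.5)))
for nm,a,b in(("red",(341.4,227),(300.2,287)),("gA",(302.9,214.8),(342.4,287.5)),("gB",(383.7,237.3),(256.1,290))): print(nm,tri(a,b))
# white labels: convex-hull of white blobs near each
def lab(n,p,c,r=16):
    m=mask(p,"white"); v,u=np.nonzero(m); k=(abs(u-c[0])<r)&(abs(v-c[1])<r); rr=cv2.minAreaRect(np.c_[u[k],v[k]].astype(np.float32)); return np.array(rr[0]),rr[1],rr[2],k.sum()
for nm,a,b in(("red",(336,244),(300,271)),("gA",(296,232),(343,272)),("gB",(377,258),(257,273))):
    A=lab("scene",s,a);B=lab("top",t,b);print(nm,A[0],A[1],B[0],B[1],tri(A[0],B[0]))
# scanner sides: yaw from yellow+red rect in top, rays on plane z=.1755
m=mask(t,"yellow");v,u=np.nonzero(m);P=pts("top",dt,m);k=(abs(P[:,0]-.444)<.04)&(abs(P[:,1]+.366)<.04)&(P[:,2]>.165)
X=plane("top",np.c_[u,v][dt[v,u]>0][k],.1755);print("rect",cv2.minAreaRect(X[:,:2].astype(np.float32)))
# charger yaw from depth: foot + well
P=pts("top",dt,np.ones(dt.shape,bool))
for z0,z1 in((.008,.022),(.066,.085)):
    k=(abs(P[:,0]-.44)<.08)&(abs(P[:,1]+.36)<.08)&(P[:,2]>z0)&(P[:,2]<z1);print(z0,cv2.minAreaRect(P[k][:,:2].astype(np.float32)))
E
```

```text
scan line (array([ 0.4441, -0.3679,  0.1737]), np.float64(0.0007812577178568982))
red (array([ 0.4542, -0.0419,  0.0698]), np.float64(0.0015996328884658245))
gA (array([ 0.4534, -0.1461,  0.0706]), np.float64(0.0009777082356757893))
gB (array([0.4463, 0.0662, 0.0702]), np.float64(0.0008400808092080298))
red [333.45 242.15] (20.55480194091797, 20.871028900146484) [301. 270.] (8.0, 16.0) (array([ 0.4981, -0.0447,  0.0593]), np.float64(0.0012304619699445454))
gA [290.5871 229.5083] (30.6564998626709, 17.4140567779541) [343.0039 270.4377] (16.530248641967773, 8.109177589416504) (array([ 0.4992, -0.1541,  0.0591]), np.float64(0.010802819850407173))
gB [377.7798 257.2339] (17.719785690307617, 14.367395401000977) [257.  272.5] (9.0, 16.0) (array([0.4925, 0.0676, 0.0468]), np.float64(0.0013236285643094881))
rect ((0.4435400366783142, -0.36639657616615295), (0.03452853485941887, 0.03768989443778992), 21.585012435913086)
0.008 ((0.43294647336006165, -0.36673271656036377), (0.12299486249685287, 0.14769808948040009), 84.92021942138672)
0.066 ((0.44448524713516235, -0.3679329752922058), (0.06126082316040993, 0.06520531326532364), 22.87662696838379)
```

```bash
cat >> kin.py <<'E'
Sx=np.array([.444,-.367,0]);AZ=22.;LAB=np.array([.500,-.041,.0496])
yw=np.radians(1.9);NN=np.array([np.cos(yw)*np.cos(np.radians(55)),np.sin(yw)*np.cos(np.radians(55)),np.sin(np.radians(55))])
def aim(phi,beta,sgn,back):  # back: grasp distance behind window
    b,f=np.radians(beta),np.radians(phi);yv=np.array([-np.sin(yw),np.cos(yw),0]);w=np.cross(yv,NN)
    u=np.cos(f)*w+np.sin(f)*yv
    z=np.sin(b)*NN+np.cos(b)*u;d=-NN;xt=nrm(d-z*(d@z))*sgn;r=np.c_[xt,np.cross(z,xt),z]
    return LAB+(.08+back)*NN+GO*z,r
def legs(q,x,r,tg,names=None):
    """chain of targets [(x,R)], prints rows values and joint range along each"""
    for i,(X,Rt) in enumerate(tg):
        rv=Ro.from_matrix(r.T@Rt).as_rotvec();dx=r.T@(X-x);n=int(max(np.ceil(np.linalg.norm(dx)/.05),np.ceil(np.degrees(np.linalg.norm(rv))/8.59)))+1
        Q=[q];bad=0
        for s in np.linspace(0,1,max(n,2))[1:]:
            q,c=ik(x+s*(X-x),r@Ro.from_rotvec(s*rv).as_matrix(),P,q);bad=max(bad,c);Q.append(q)
        Q=np.array(Q);print(i,"shift",(dx/.5).round(3).tolist(),"turn",(rv/np.pi).round(3).tolist(),"rows",n,"bad %.1e"%bad,"q",q.round(0),"maxstep",abs(np.diff(Q,axis=0)).max().round(0),"X",X.round(3))
        x,r=X,Rt
def now():
    from rig import observe
    s=observe();return s['q'],s['position'],s['tool_rot']
E
cat > p1.py <<'E'
from kin import *
np.set_printoptions(precision=3,suppress=True,linewidth=200)
q,x,r=now()
for sgn in(1,-1):
  for beta in (15,25):
    rp=pick(beta,AZ,sgn);g=Sx+[0,0,.118];z=rp[:,2];G=g+GO*z;sx=np.sign((rp.T@[0,0,1])[0])
    up=np.array([0,0,.1])
    T=[(G-.11*z+[0,0,.12],rp),(G-.11*z,rp),(G,rp),(G+up,rp)]
    A,ra=aim(30,beta,sx,.057);A1=A+.06*NN
    mid=Ro.from_matrix(rp.T@ra).as_rotvec();print(sgn,beta,"turn to aim deg",np.degrees(mid))
    T+=[(A1,rp@Ro.from_rotvec(mid*.5).as_matrix()),(A1,ra),(A,ra)]
    # lay on mat: scanner z along az
    for azm in(80,-100):
        a=np.radians(azm);s=np.array([np.cos(a),np.sin(a),0]);b=np.radians(beta);z=-np.sin(b)*s+np.cos(b)*np.array([0,0,-1.])
        xt=nrm(s-z*(s@z))*sx;rl=np.c_[xt,np.cross(z,xt),z];M=np.array([.66,-.028,.024])+s*.023+GO*z
        print("mat",azm);legs(q,x,r,T+[(M+[0,0,.15],rl),(M,rl)])
E
python3 p1.py
```

```text
1 15 turn to aim deg [  -2.871  -13.72  -164.775]
mat 80
0 shift [0.064, 0.348, 0.111] turn [0.286, -0.016, 0.673] rows 17 bad 4.9e-17 q [-88.  28.  94.  66.  98. 143.] maxstep 6.0 X [ 0.362 -0.4    0.262]
1 shift [0.232, 0.0, 0.062] turn [0.0, 0.0, 0.0] rows 4 bad 1.2e-30 q [-88.  40.  99.  65.  91. 128.] maxstep 5.0 X [ 0.362 -0.4    0.142]
2 shift [-0.0, 0.0, 0.22] turn [0.0, 0.0, 0.0] rows 4 bad 5.5e-18 q [-76.  43. 100.  74.  83. 127.] maxstep 4.0 X [ 0.461 -0.36   0.113]
3 shift [-0.193, -0.0, -0.052] turn [0.0, 0.0, 0.0] rows 3 bad 4.8e-30 q [-76.  33.  97.  73.  87. 140.] maxstep 7.0 X [ 0.461 -0.36   0.213]
4 shift [-0.131, 0.491, 0.544] turn [-0.008, -0.038, -0.458] rows 11 bad 1.5e-28 q [-35.  30. 111. 105.  64.  47.] maxstep 10.0 X [ 0.628 -0.028  0.206]
5 shift [0.0, 0.0, 0.0] turn [-0.008, -0.038, -0.458] rows 11 bad 1.4e-30 q [-36.  29. 107.  95.  64. -27.] maxstep 8.0 X [ 0.628 -0.028  0.206]
6 shift [-0.116, 0.0, -0.031] turn [0.0, 0.0, 0.0] rows 3 bad 9.5e-24 q [-39.  34. 114.  98.  67. -39.] maxstep 6.0 X [ 0.594 -0.029  0.157]
7 shift [0.046, 0.029, 0.133] turn [-
[... 8920 characters left out ...]
2] rows 11 bad 1.5e-19 q [ -32.   28.  114.  117.   56. -139.] maxstep 11.0 X [ 0.629 -0.028  0.209]
5 shift [0.0, 0.0, 0.0] turn [-0.072, 0.038, -0.452] rows 11 bad 1.3e-01 q [ -32.   23.   97.   73.   55. -165.] maxstep 9.0 X [ 0.629 -0.028  0.209]
6 shift [0.109, -0.0, -0.051] turn [0.0, 0.0, 0.0] rows 3 bad 1.9e-01 q [ -33.   23.  101.   70.   53. -165.] maxstep 2.0 X [ 0.595 -0.029  0.16 ]
7 shift [-0.029, -0.079, 0.096] turn [-0.197, 0.343, -0.252] rows 11 bad 1.7e-01 q [ -17.   37.   59.   14.   87. -165.] maxstep 6.0 X [ 0.657 -0.043  0.157]
8 shift [0.127, 0.0, 0.272] turn [0.0, 0.0, 0.0] rows 4 bad 1.4e-01 q [ -14.   45.   71.    7.   65. -165.] maxstep 8.0 X [ 0.657 -0.043  0.007]
```

```bash
python3 -m handwheel '[[[0,0,0],[0.286,-0.016,0.673]],[[0,0,0],[0.286,-0.016,0.673]],[[0,0,0],[0.286,-0.016,0.673]],[[0,0,0],[0.286,-0.016,0.673]],[[0,0,0],[0.286,-0.016,0.673]],[[0,0,0],[0.286,-0.016,0.673]],[[0,0,0],[0.286,-0.016,0.673]],[[0,0,0],[0.286,-0.016,0.673]],[[0,0,0],[0.286,-0.016,0.673]],[[0,0,0],[0.286,-0.016,0.673]]]' 1 80
cat > p2.py <<'E'
from kin import *
import sys
np.set_printoptions(precision=3,suppress=True,linewidth=200)
q,x,r=now();print(q.round(0),x)
rp=pick(15,AZ,1);g=Sx+[0,0,.118];z=rp[:,2];G=g+GO*z
T=[(G-.11*z+[0,0,.12],rp),(G-.11*z,rp),(G,rp),(G+[0,0,.1],rp)]
legs(q,x,r,T[int(sys.argv[1]):])
E
python3 p2.py 0
```

```text
time_s: 3.0
position: [0.3469, -0.2731, 0.3958]
tool_rot: [[0.15, -0.68, 0.718], [-0.649, 0.48, 0.59], [-0.746, -0.555, -0.369]]
ft_force: [-0.4, 0.1, 0.4]
grip_width: 0.0854
gripper_force: 0.0
[-84.  12.  88.  60. 116. 119.] [ 0.347 -0.273  0.396]
0 shift [0.37, 0.006, -0.029] turn [0.101, -0.006, 0.232] rows 7 bad 4.4e-22 q [-88.  28.  94.  66.  98. 143.] maxstep 4.0 X [ 0.362 -0.4    0.262]
1 shift [0.232, 0.0, 0.062] turn [0.0, 0.0, 0.0] rows 4 bad 1.2e-30 q [-88.  40.  99.  65.  91. 128.] maxstep 5.0 X [ 0.362 -0.4    0.142]
2 shift [-0.0, 0.0, 0.22] turn [0.0, 0.0, 0.0] rows 4 bad 5.5e-18 q [-76.  43. 100.  74.  83. 127.] maxstep 4.0 X [ 0.461 -0.36   0.113]
3 shift [-0.193, -0.0, -0.052] turn [0.0, 0.0, 0.0] rows 3 bad 2.3e-30 q [-76.  33.  97.  73.  87. 140.] maxstep 7.0 X [ 0.461 -0.36   0.213]
```

```bash
python3 -m handwheel '[[[0.37,0.006,-0.029],[0.101,-0.006,0.232]],[[0.37,0.006,-0.029],[0.101,-0.006,0.232]],[[0.37,0.006,-0.029],[0.101,-0.006,0.232]],[[0.37,0.006,-0.029],[0.101,-0.006,0.232]],[[0.37,0.006,-0.029],[0.101,-0.006,0.232]],[[0.37,0.006,-0.029],[0.101,-0.006,0.232]],[[0.37,0.006,-0.029],[0.101,-0.006,0.232]],[[0.37,0.006,-0.029],[0.101,-0.006,0.232]]]' >/dev/null
python3 -m handwheel '[[[0.232,0,0.062],[0,0,0]],[[0.232,0,0.062],[0,0,0]],[[0.232,0,0.062],[0,0,0]],[[0.232,0,0.062],[0,0,0]],[[0.232,0,0.062],[0,0,0]]]'
python3 p2.py 2; python3 -c "
from h import *
p,d=shot('top',1);s,_=shot('scene',1)
a=cv2.resize(p[230:360,370:560,::-1],None,fx=2.1,fy=2.1,interpolation=2);b=cv2.resize(s[100:260,130:290,::-1],(273,273),interpolation=2)
o=np.hstack([a,b[:a.shape[0]] if b.shape[0]>=a.shape[0] else cv2.copyMakeBorder(b,0,a.shape[0]-b.shape[0],0,0,0)]);cv2.imwrite('pics/c2.png',o);print(o.shape)"
```

```text
time_s: 4.3
position: [0.3633, -0.4017, 0.1428]
tool_rot: [[-0.236, -0.376, 0.896], [-0.103, 0.926, 0.362], [-0.966, -0.007, -0.257]]
ft_force: [0.2, -0.6, -0.3]
grip_width: 0.0852
gripper_force: 0.0
[-88.  40.  99.  65.  92. 128.] [ 0.363 -0.402  0.143]
0 shift [0.003, 0.004, 0.22] turn [0.0, 0.001, 0.002] rows 4 bad 3.8e-18 q [-76.  43. 100.  74.  83. 127.] maxstep 4.0 X [ 0.461 -0.36   0.113]
1 shift [-0.193, -0.0, -0.052] turn [0.0, 0.0, 0.0] rows 3 bad 2.0e-30 q [-76.  33.  97.  73.  87. 140.] maxstep 7.0 X [ 0.461 -0.36   0.213]
(273, 672, 3)
```

View pics/c2.png

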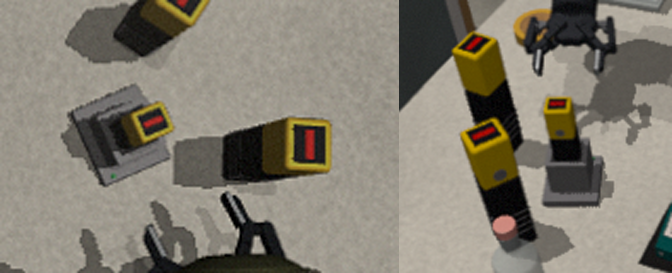

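The top crop shows the fingers straddling the line to the stand scanner at (148,122), and the large wand at (300,150) is clear of the right finger's path. I'll advance and close.

```bash
python3 -m handwheel '[[[0.001,0.002,0.07],[0,0,0]],[[0.003,0.004,0.14],[0,0.001,0.002]],[[0.003,0.004,0.19],[0,0.001,0.002]],[[0.003,0.004,0.22],[0,0.001,0.002]],[[0.003,0.004,0.22],[0,0.001,0.002]],[[0.003,0.004,0.22],[0,0.001,0.002]]]'
python3 -m handwheel '[[[0,0,0],[0,0,0]],[[0,0,0],[0,0,0]],[[0,0,0],[0,0,0]],[[0,0,0],[0,0,0]],[[0,0,0],[0,0,0]],[[0,0,0],[0,0,0]],[[0,0,0],[0,0,0]],[[0,0,0],[0,0,0]]]' 0 60; python3 p2.py 3
```

```text
time_s: 5.0
position: [0.4602, -0.3604, 0.1131]
tool_rot: [[-0.241, -0.374, 0.896], [-0.098, 0.928, 0.361], [-0.966, -0.0, -0.26]]
ft_force: [-0.2, -0.6, -0.2]
grip_width: 0.0855
gripper_force: 0.0
time_s: 5.8
position: [0.4605, -0.3602, 0.1126]
tool_rot: [[-0.241, -0.373, 0.896], [-0.097, 0.928, 0.361], [-0.966, 0.0, -0.26]]
ft_force: [-2.6, -2.2, 3.7]
grip_width: 0.0392
gripper_force: 63.2
[-76.  43. 100.  74.  83. 127.] [ 0.461 -0.36   0.113]
0 shift [-0.194, -0.0, -0.052] turn [-0.0, -0.0, -0.0] rows 4 bad 8.0e-31 q [-76.  33.  97.  73.  87. 140.] maxstep 5.0 X [ 0.461 -0.36   0.213]
```

```bash
python3 -m handwheel '[[[-0.03,0,-0.008],[0,0,0]],[[-0.06,0,-0.016],[0,0,0]],[[-0.1,0,-0.027],[0,0,0]],[[-0.15,0,-0.04],[0,0,0]],[[-0.194,0,-0.052],[0,0,0]],[[-0.194,0,-0.052],[0,0,0]]]'
cat > p3.py <<'E'
from kin import *
np.set_printoptions(precision=3,suppress=True,linewidth=200)
q,x,r=now();print(q.round(0),x)
rp=pick(15,AZ,1);sx=np.sign((rp.T@[0,0,1])[0])
for phi in(30,45):
    A,ra=aim(phi,15,sx,.057);A1=A+.06*NN
    m=Ro.from_matrix(r.T@ra).as_rotvec();h=r@Ro.from_rotvec(m*.5).as_matrix()
    legs(q,x,r,[(A1+[0,0,.06],h),(A1+[0,0,.06],ra),(A,ra)])
    # window/tail path in leg 0
    for s in np.linspace(0,1,9):
        R_=r@Ro.from_rotvec(m*s).as_matrix();X=x+min(1,2*s)*(A1+[0,0,.06]-x);gg=X-GO*R_[:,2];d=R_@(rp.T@[0,0,1]);print((gg+.06*d),(gg-.1*d))
E
python3 p3.py; python3 -c "
from h import *
shot('scene',2);p,d=shot('top',2);s,_=load('scene',2)
cv2.imwrite('pics/c3.png',np.hstack([cv2.resize(s[80:300,130:350,::-1],(400,400)),cv2.resize(p[200:350,370:520,::-1],(400,400))]))"
```

```text
time_s: 6.4
position: [0.4608, -0.3598, 0.2143]
tool_rot: [[-0.241, -0.374, 0.895], [-0.1, 0.927, 0.361], [-0.965, -0.002, -0.261]]
ft_force: [0.7, -0.1, -2.3]
grip_width: 0.0392
gripper_force: 63.0
[-76.  32.  97.  73.  87. 140.] [ 0.461 -0.36   0.214]
0 shift [-0.247, 0.49, 0.512] turn [-0.007, -0.038, -0.457] rows 11 bad 9.5e-29 q [-35.  23. 107. 100.  62.  58.] maxstep 9.0 X [ 0.628 -0.028  0.266]
1 shift [0.0, 0.0, 0.0] turn [-0.007, -0.038, -0.457] rows 11 bad 1.3e-30 q [-36.  23. 103.  90.  63. -16.] maxstep 8.0 X [ 0.628 -0.028  0.266]
2 shift [-0.226, 0.034, 0.001] turn [0.0, 0.0, 0.0] rows 4 bad 6.4e-24 q [-39.  34. 114.  98.  67. -39.] maxstep 8.0 X [ 0.594 -0.029  0.157]
[ 0.444 -0.366  0.279] [ 0.444 -0.367  0.119]
[ 0.476 -0.266  0.288] [ 0.503 -0.313  0.138]
[ 0.507 -0.169  0.29 ] [ 0.562 -0.255  0.167]
[ 0.539 -0.077  0.287] [ 0.621 -0.188  0.206]
[0.574 0.009 0.281] [ 0.676 -0.111  0.25 ]
[0.569 0.005 0.261] [ 0.683 -0.105  0.284]
[ 0.569 -0.006  0.243] [ 0.685 -0.089  0.314]
[ 0.572 -0.021  0.23 ] [ 0.681 -0.065  0.338]
[ 0.579 -0.038  0.222] [ 0.67  -0.035  0.353]
0 shift [-0.249, 0.499, 0.51] turn [-0.001, -0.094, -0.438] rows 11 bad 2.6e-30 q [-37.  28. 108. 103.  73.  55.] maxstep 10.0 X [ 0.626 -0.024  0.268]
1 shift [0.0, 0.0, 0.0] turn [-0.001, -0.094, -0.438] rows 11 bad 4.8e-19 q [-38.  28.  97.  85.  79. -10.] maxstep 7.0 X [ 0.626 -0.024  0.268]
2 shift [-0.223, 0.049, -0.009] turn [0.0, 0.0, 0.0] rows 4 bad 3.1e-29 q [-41.  38. 107.  86.  80. -30.] maxstep 7.0 X [ 0.591 -0.025  0.158]
[ 0.444 -0.366  0.279] [ 0.444 -0.367  0.119]
[ 0.473 -0.267  0.288] [ 0.505 -0.31   0.137]
[ 0.502 -0.171  0.29 ] [ 0.567 -0.248  0.166]
[ 0.533 -0.079  0.287] [ 0.626 -0.179  0.203]
[0.567 0.006 0.282] [ 0.681 -0.101  0.247]
[0.564 0.002 0.262] [ 0.689 -0.097  0.28 ]
[ 0.565 -0.008  0.244] [ 0.689 -0.083  0.311]
[ 0.57  -0.022  0.23 ] [ 0.683 -0.062  0.336]
[ 0.579 -0.038  0.222] [ 0.67  -0.035  0.353]
```

View pics/c3.png

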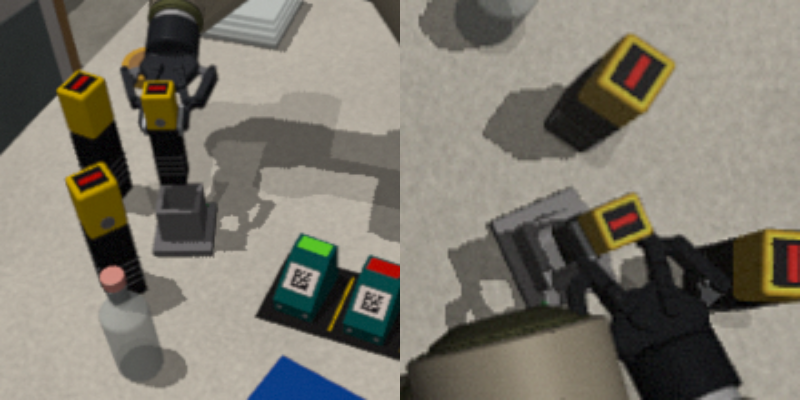

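The scanner is out of the stand, upright in the fingers at (158,110) in the left view, with the well at (183,205) empty. Next is the synchronised carry to a point above the aim pose.

```bash
python3 -m handwheel '[[[-0.025,0.049,0.051],[-0.001,-0.004,-0.046]],[[-0.049,0.098,0.102],[-0.001,-0.008,-0.091]],[[-0.074,0.147,0.154],[-0.002,-0.011,-0.137]],[[-0.099,0.196,0.205],[-0.003,-0.015,-0.183]],[[-0.124,0.245,0.256],[-0.004,-0.019,-0.229]],[[-0.148,0.294,0.307],[-0.004,-0.023,-0.274]],[[-0.173,0.343,0.358],[-0.005,-0.027,-0.32]],[[-0.198,0.392,0.41],[-0.006,-0.03,-0.366]],[[-0.222,0.441,0.461],[-0.006,-0.034,-0.411]],[[-0.247,0.49,0.512],[-0.007,-0.038,-0.457]]]'
cat > p4.py <<'E'
from kin import *
import sys
np.set_printoptions(precision=3,suppress=True,linewidth=200)
q,x,r=now();print(q.round(0),x)
A,ra=aim(30,15,-1,.057);A1=A+.06*NN+[0,0,.06]
legs(q,x,r,[(A1,ra),(A,ra)][int(sys.argv[1]):])
E
python3 p4.py 0
```

```text
time_s: 7.5
position: [0.6284, -0.0268, 0.2637]
tool_rot: [[0.424, -0.24, 0.873], [-0.893, 0.047, 0.447], [-0.149, -0.97, -0.195]]
ft_force: [1.0, -0.8, -2.3]
grip_width: 0.0392
gripper_force: 62.9
[-35.  24. 108. 100.  62.  58.] [ 0.628 -0.027  0.264]
0 shift [0.001, -0.004, -0.002] turn [-0.007, -0.038, -0.458] rows 11 bad 1.6e-30 q [-36.  23. 103.  90.  63. -16.] maxstep 8.0 X [ 0.628 -0.028  0.266]
1 shift [-0.226, 0.034, 0.001] turn [0.0, 0.0, 0.0] rows 4 bad 6.2e-24 q [-39.  34. 114.  98.  67. -39.] maxstep 8.0 X [ 0.594 -0.029  0.157]
```

```bash
python3 -m handwheel '[[[0,0,0],[-0.001,-0.004,-0.046]],[[0,0,0],[-0.001,-0.008,-0.092]],[[0,0,0],[-0.002,-0.011,-0.137]],[[0,0,0],[-0.003,-0.015,-0.183]],[[0,0,0],[-0.004,-0.019,-0.229]],[[0,0,0],[-0.004,-0.023,-0.275]],[[0,0,0],[-0.005,-0.027,-0.32]],[[0,0,0],[-0.006,-0.03,-0.366]],[[0.001,-0.004,-0.002],[-0.007,-0.034,-0.412]],[[0.001,-0.004,-0.002],[-0.007,-0.038,-0.458]]]'
python3 p4.py 1
cat > chk.py <<'E'
from h import *
import sys
i=sys.argv[1];s,_=shot('scene',i);p,_=shot('top',i)
cv2.imwrite(f'pics/k{i}.png',np.hstack([cv2.resize(s[130:330,250:450,::-1],(400,400)),cv2.resize(p[170:340,200:370,::-1],(400,400))]))
E
python3 chk.py 4
```

```text
time_s: 8.5
position: [0.6278, -0.0294, 0.2658]
tool_rot: [[0.374, 0.438, 0.818], [-0.117, -0.852, 0.51], [0.92, -0.286, -0.267]]
ft_force: [0.3, -0.1, -1.0]
grip_width: 0.0395
gripper_force: 62.8
[-36.  23. 103.  90.  63. -16.] [ 0.628 -0.029  0.266]
0 shift [-0.226, 0.032, 0.003] turn [0.0, -0.0, 0.0] rows 4 bad 5.7e-24 q [-39.  34. 114.  98.  67. -39.] maxstep 8.0 X [ 0.594 -0.029  0.157]
```

View pics/k4.png

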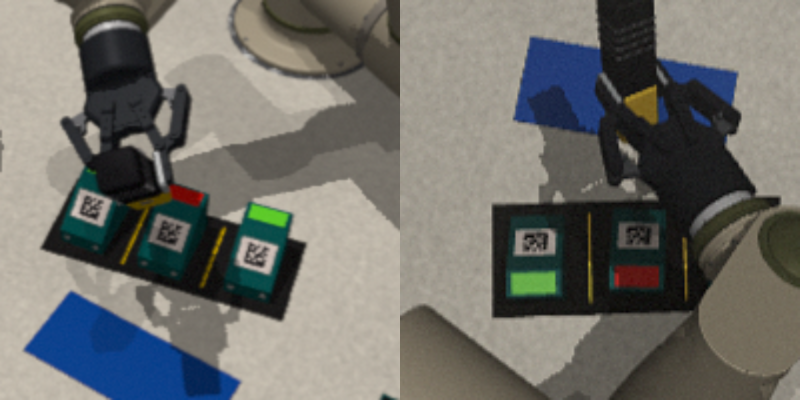

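The scanner, with its yellow head at (640,110) in the right view, points down and back at the red-stickered console at (637,275). I'll move in slowly and hold, then measure its axis.

```bash
python3 -m handwheel '[[[-0.05,0.007,0],[0,0,0]],[[-0.1,0.014,0.001],[0,0,0]],[[-0.15,0.021,0.002],[0,0,0]],[[-0.19,0.027,0.003],[0,0,0]],[[-0.215,0.03,0.003],[0,0,0]],[[-0.226,0.032,0.003],[0,0,0]],[[-0.226,0.032,0.003],[0,0,0]],[[-0.226,0.032,0.003],[0,0,0]]]'
python3 - <<'E'
from h import *
from kin import P,GO,LAB,NN
np.set_printoptions(precision=4,suppress=True)
o=observe();x,r=o['position'],o['tool_rot'];z=r[:,2];g=x-GO*z
b=np.radians(15);d=-np.cos(b)*r[:,0]-np.sin(b)*z
w=g+.057*d;f=w+.08*d;print("kinematic d",d,"ang",np.degrees(np.arccos(-d@NN)),"focus err",f-LAB,"window dist",(w-LAB)@NN)
for n in("scene","top"):
    p,dd=shot(n,5); P_=pts(n,dd,np.ones(dd.shape,bool))
    rel=P_-g; a=rel@-d; lat=np.linalg.norm(rel+np.outer(a,d),axis=1)
    k=(lat<.035)&(a>.03)&(a<.12); Q=P_[k]; 
    v,u=np.nonzero(dd>0); m=np.median(p[v,u][k],0)
    # axis direction: slices
    c=np.array([np.median(Q[(a[k]>s)&(a[k]<s+.02)],0) for s in(.035,.055,.075)]);e=(c[0]-c[2])/np.linalg.norm(c[0]-c[2])
    print(n,k.sum(),m,"a max",np.percentile(a[(lat<.03)&(a>0)&(a<.15)],99.5),"axis",e,"deg off",np.degrees(np.arccos(e@d)))
    np.savez('q.npz',g=g,d=d)
E
```

```text
time_s: 9.4
position: [0.5943, -0.0286, 0.159]
tool_rot: [[0.373, 0.436, 0.819], [-0.122, -0.852, 0.509], [0.92, -0.29, -0.264]]
ft_force: [0.5, 0.8, -1.7]
grip_width: 0.0396
gripper_force: 62.9
kinematic d [-0.5722 -0.0137 -0.82  ] ang 0.3163099876726275 focus err [0.0006 0.001  0.002 ] window dist 0.08203189846098584
scene 511 [23. 22. 24.] a max 0.10604253332330776 axis [-0.5546 -0.0173 -0.8319] deg off 1.2341984162442485
top 696 [26. 26. 26.] a max 0.10491756506972216 axis [-0.5576  0.0079 -0.83  ] deg off 1.6002518794995049
```

The measured axis agrees with the kinematic one to within 1.6°, the tail is 105 mm behind the grasp, and the focus is on the label to within a few mm. Now I hold for 1.8 s.

```bash
for i in 1 ; do python3 -m handwheel '[[[0,0,0],[0,0,0]],[[0,0,0],[0,0,0]],[[0,0,0],[0,0,0]],[[0,0,0],[0,0,0]],[[0,0,0],[0,0,0]],[[0,0,0],[0,0,0]],[[0,0,0],[0,0,0]],[[0,0,0],[0,0,0]],[[0,0,0],[0,0,0]],[[0,0,0],[0,0,0]]]' >/dev/null; done
python3 -m handwheel '[[[0,0,0],[0,0,0]],[[0,0,0],[0,0,0]],[[0,0,0],[0,0,0]],[[0,0,0],[0,0,0]],[[0,0,0],[0,0,0]],[[0,0,0],[0,0,0]],[[0,0,0],[0,0,0]],[[0,0,0],[0,0,0]]]'
cat > p5.py <<'E'
from kin import *
import sys
np.set_printoptions(precision=3,suppress=True,linewidth=200)
q,x,r=now();print(q.round(0),x)
beta=15;a=np.radians(-100);s=np.array([np.cos(a),np.sin(a),0]);b=np.radians(beta);z=-np.sin(b)*s+np.cos(b)*np.array([0,0,-1.])
xt=-nrm(s-z*(s@z));rl=np.c_[xt,np.cross(z,xt),z];M=np.array([.664,-.028,.023])+s*.023+GO*z
A2=x+.1*NN+[0,0,.02]
T=[(A2,r),(M+[0,0,.13],rl),(M,rl)]
legs(q,x,r,T[int(sys.argv[1]):])
E
python3 p5.py 0
```

```text
time_s: 11.3
position: [0.5941, -0.0286, 0.1589]
tool_rot: [[0.373, 0.437, 0.819], [-0.121, -0.852, 0.509], [0.92, -0.289, -0.264]]
ft_force: [0.8, 0.1, -2.6]
grip_width: 0.0393
gripper_force: 62.9
[-39.  33. 114.  98.  67. -39.] [ 0.594 -0.029  0.159]
0 shift [0.23, -0.012, 0.042] turn [0.0, 0.0, 0.0] rows 4 bad 3.9e-26 q [-34.  25. 100.  91.  62. -15.] maxstep 8.0 X [ 0.651 -0.027  0.261]
1 shift [-0.22, 0.114, 0.062] turn [0.15, -0.344, -0.284] rows 11 bad 2.3e-27 q [-20.  37.  65.  15.  81. -13.] maxstep 9.0 X [ 0.661 -0.046  0.135]
2 shift [-0.067, -0.0, 0.251] turn [0.0, 0.0, 0.0] rows 4 bad 9.5e-18 q [-20.  46.  72.  16.  66. -17.] maxstep 5.0 X [ 0.661 -0.046  0.005]
```

```bash
python3 -m handwheel '[[[0.06,-0.003,0.011],[0,0,0]],[[0.13,-0.006,0.022],[0,0,0]],[[0.2,-0.01,0.036],[0,0,0]],[[0.23,-0.012,0.042],[0,0,0]],[[0.23,-0.012,0.042],[0,0,0]]]' >/dev/null
python3 -m handwheel '[[[-0.01,0.005,0.003],[0.015,-0.034,-0.028]],[[-0.02,0.01,0.006],[0.03,-0.069,-0.057]],[[-0.03,0.02,0.01],[0.045,-0.103,-0.085]],[[-0.05,0.03,0.015],[0.06,-0.138,-0.114]],[[-0.07,0.04,0.02],[0.075,-0.172,-0.142]],[[-0.1,0.055,0.03],[0.09,-0.206,-0.17]],[[-0.13,0.07,0.04],[0.105,-0.241,-0.199]],[[-0.16,0.085,0.05],[0.12,-0.275,-0.227]],[[-0.19,0.1,0.06],[0.135,-0.31,-0.256]],[[-0.22,0.114,0.062],[0.15,-0.344,-0.284]]]'
python3 p5.py 2
```

```text
time_s: 12.8
position: [0.6599, -0.0463, 0.1325]
tool_rot: [[0.164, 0.986, 0.039], [0.953, -0.168, 0.252], [0.255, -0.004, -0.967]]
ft_force: [0.1, 0.1, -3.6]
grip_width: 0.0394
gripper_force: 62.7
[-20.  38.  65.  15.  81. -13.] [ 0.66  -0.046  0.132]
0 shift [-0.064, 0.003, 0.247] turn [-0.002, 0.001, 0.001] rows 4 bad 3.3e-18 q [-20.  46.  72.  16.  66. -17.] maxstep 5.0 X [ 0.661 -0.046  0.005]
```

```bash
python3 -m handwheel '[[[-0.02,0.001,0.08],[0,0,0]],[[-0.04,0.002,0.15],[-0.002,0.001,0.001]],[[-0.055,0.003,0.21],[-0.002,0.001,0.001]],[[-0.06,0.003,0.23],[-0.002,0.001,0.001]],[[-0.061,0.003,0.237],[-0.002,0.001,0.001]],[[-0.061,0.003,0.237],[-0.002,0.001,0.001]],[[-0.061,0.003,0.237],[-0.002,0.001,0.001]]]'
python3 -m handwheel '[[[-0.001,0,0.003],[0,0,0]],[[-0.001,0,0.005],[0,0,0]],[[-0.002,0,0.008],[0,0,0]],[[-0.002,0,0.01],[0,0,0]],[[-0.002,0,0.01],[0,0,0]]]'; python3 p5.py 2
```

```text
time_s: 13.5
position: [0.6633, -0.0456, 0.0142]
tool_rot: [[0.169, 0.984, 0.055], [0.95, -0.178, 0.255], [0.261, 0.009, -0.965]]
ft_force: [0.2, 0.3, -2.8]
grip_width: 0.0391
gripper_force: 62.6
time_s: 14.0
position: [0.6627, -0.0449, 0.0074]
tool_rot: [[0.17, 0.984, 0.053], [0.95, -0.178, 0.256], [0.261, 0.007, -0.965]]
ft_force: [0.2, -0.5, -2.2]
grip_width: 0.039
gripper_force: 62.6
[-20.  45.  72.  16.  66. -17.] [ 0.663 -0.045  0.007]
0 shift [-0.004, -0.003, 0.004] turn [0.002, -0.001, -0.001] rows 2 bad 1.8e-32 q [-20.  46.  72.  16.  66. -17.] maxstep 0.0 X [ 0.661 -0.046  0.005]
```

```bash
python3 -m handwheel '[[[0,0,0.002],[0,0,0]],[[0,0,0.004],[0,0,0]],[[-0.001,0,0.006],[0,0,0]],[[-0.001,0,0.006],[0,0,0]]]'
```

```text
time_s: 14.4
position: [0.663, -0.0445, 0.0056]
tool_rot: [[0.17, 0.984, 0.054], [0.95, -0.178, 0.256], [0.262, 0.007, -0.965]]
ft_force: [-3.0, 0.6, 5.8]
grip_width: 0.0394
gripper_force: 63.5
```

```bash
python3 -m handwheel '[[[0,0,0.001],[0,0,0]],[[0,0,0.001],[0,0,0]],[[0,0,0.001],[0,0,0]],[[0,0,0.001],[0,0,0]],[[0,0,0.001],[0,0,0]],[[0,0,0.001],[0,0,0]]]' 0.8
python3 -m handwheel '[[[0,0,-0.06],[0,0,0]],[[0,0,-0.15],[0,0,0]],[[0,0,-0.25],[0,0,0]],[[0,0,-0.35],[0,0,0]],[[0,0,-0.42],[0,0,0]],[[0,0,-0.42],[0,0,0]]]' 1
cat > p6.py <<'E'
from kin import *
import sys
np.set_printoptions(precision=3,suppress=True,linewidth=200)
q,x,r=now();print(q.round(0),x)
yw=np.radians(float(sys.argv[2]) if len(sys.argv)>2 else 1.9);ox,oy=(float(sys.argv[3]),float(sys.argv[4])) if len(sys.argv)>4 else (.486,-.0425)
y=-np.array([-np.sin(yw),np.cos(yw),0]);rt=tool([0,0,-1],y)
if rt[:,1]@r[:,1]<0 and 0: rt=rt@np.diag([-1,-1,1])
g=np.array([ox,oy,.044])-.012*np.array([np.cos(yw),np.sin(yw),0])
G=g+[0,0,-GO]
bw=np.radians(10);B=np.array([.448,.388,0]);
for sg in(1,-1):
    rb=tool([0,0,-1],sg*np.array([-np.sin(bw),np.cos(bw),0]))
    rr=tool([0,0,-1],sg*np.array([-np.sin(yw),np.cos(yw),0]))
    Gb=np.array([*(B[:2]-.012*np.array([np.cos(bw),np.sin(bw)])),.046-GO])
    T=[(G+[0,0,.14],rr),(G,rr),(G+[0,0,.13],rr),(Gb+[0,0,.13],rb),(Gb,rb)]
    print(sg);legs(q,x,r,T[int(sys.argv[1]):])
E
python3 p6.py 0; python3 chk.py 6
```

```text
time_s: 15.0
position: [0.6629, -0.0446, 0.004]
tool_rot: [[0.17, 0.984, 0.053], [0.95, -0.178, 0.256], [0.261, 0.007, -0.965]]
ft_force: [-0.2, -0.9, 0.1]
grip_width: 0.0684
gripper_force: 0.0
time_s: 15.6
position: [0.6531, -0.1, 0.2124]
tool_rot: [[0.169, 0.984, 0.062], [0.951, -0.179, 0.252], [0.259, 0.017, -0.966]]
ft_force: [-0.5, -0.4, -0.9]
grip_width: 0.0853
gripper_force: 0.0
[-25.  34.  58.  15.  91. -15.] [ 0.653 -0.1    0.212]
1
0 shift [0.024, -0.374, 0.097] turn [0.078, -0.055, -0.564] rows 13 bad 1.3e-24 q [ -19.   18.   92.   -0.   70. -111.] maxstep 9.0 X [ 0.474 -0.043  0.165]
1 shift [0.0, 0.0, 0.28] turn [0.0, 0.0, 0.0] rows 4 bad 8.9e-26 q [ -19.   30.  102.   -0.   48. -111.] maxstep 7.0 X [ 0.474 -0.043  0.025]
2 shift [0.0, 0.0, -0.26] turn [0.0, 0.0, 0.0] rows 4 bad 2.7e-18 q [ -19.   19.   93.   -0.   68. -111.] maxstep 7.0 X [ 0.474 -0.043  0.155]
3 shift [0.047, 0.86, -0.004] turn [0.0, 0.0, -0.045] rows 10 bad 3.8e-25 q [ 30.  29.  76.   0.  76. -70.] maxstep 6.0 X [0.436 0.386 0.157]
4 shift [0.0, 0.0, 0.26] turn [0.0, 0.0, 0.0] rows 4 bad 8.2e-29 q [ 30.  37.  84.  -0.  58. -70.] maxstep 6.0 X [0.436 0.386 0.027]
-1
0 shift [0.024, -0.374, 0.097] turn [-0.052, -0.074, 0.43] rows 11 bad 1.2e-27 q [-19.  18.  92.   0.  70.  69.] maxstep 9.0 X [ 0.474 -0.043  0.165]
1 shift [0.0, 0.0, 0.28] turn [0.0, 0.0, 0.0] rows 4 bad 8.3e-26 q [-19.  30. 102.  -0.  48.  69.] maxstep 7.0 X [ 0.474 -0.043  0.025]
2 shift [0.0, 0.0, -0.26] turn [0.0, 0.0, 0.0] rows 4 bad 2.7e-18 q [-19.  19.  93.   0.  68.  69.] maxstep 7.0 X [ 0.474 -0.043  0.155]
3 shift [-0.047, -0.86, -0.004] turn [0.0, 0.0, -0.045] rows 10 bad 3.4e-25 q [ 30.  29.  76.   0.  76. 110.] maxstep 6.0 X [0.436 0.386 0.157]
4 shift [0.0, 0.0, 0.26] turn [0.0, 0.0, 0.0] rows 4 bad 8.2e-29 q [ 30.  37.  84.  -0.  58. 110.] maxstep 6.0 X [0.436 0.386 0.027]
```

View pics/k6.png

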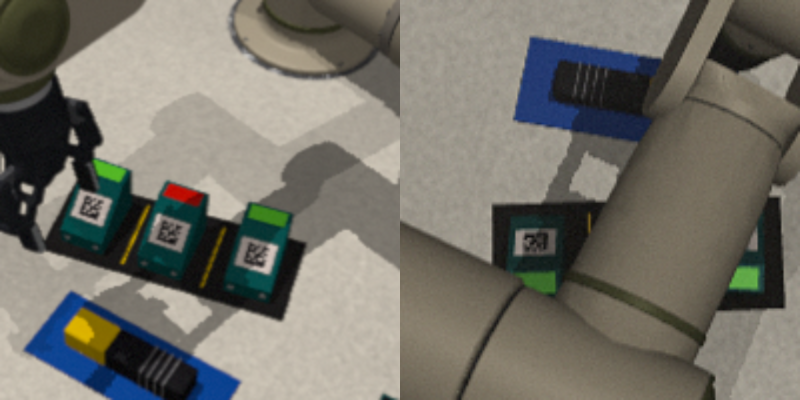

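The scanner lies flat on the mat at (130,350) in the left view, and all three consoles stand untouched. On to the reject.

```bash
python3 -m handwheel '[[[0.002,-0.037,0.01],[-0.005,-0.007,0.043]],[[0.005,-0.075,0.019],[-0.01,-0.015,0.086]],[[0.007,-0.112,0.029],[-0.016,-0.022,0.129]],[[0.01,-0.15,0.039],[-0.021,-0.03,0.172]],[[0.012,-0.187,0.048],[-0.026,-0.037,0.215]],[[0.014,-0.224,0.058],[-0.031,-0.044,0.258]],[[0.017,-0.262,0.068],[-0.036,-0.052,0.301]],[[0.019,-0.299,0.078],[-0.042,-0.059,0.344]],[[0.022,-0.337,0.087],[-0.047,-0.067,0.387]],[[0.024,-0.374,0.097],[-0.052,-0.074,0.43]]]' >/dev/null
python3 -m handwheel '[[[0,0,0],[0,0,0]],[[0,0,0],[0,0,0]]]'
python3 p6.py 0 | tail -6;python3 - <<'E'
from h import *
s,d=shot('scene',7);np.set_printoptions(precision=4,suppress=True)
for c in("red","green"):
    for ce,a,m in blobs(mask(s,c),(270,190,410,280),20):
        X=plane("scene",np.argwhere(m)[:,::-1],.0705);print(c,ce,a,X.mean(0)[:2],cv2.minAreaRect(X[:,:2].astype(np.float32)))
E
```

```text
time_s: 16.9
position: [0.4725, -0.041, 0.1611]
tool_rot: [[0.999, 0.039, -0.011], [0.039, -0.999, 0.005], [-0.011, -0.005, -1.0]]
ft_force: [0.2, -1.3, -0.2]
grip_width: 0.0851
gripper_force: 0.0
-1
0 shift [0.003, 0.004, -0.008] turn [-0.002, 0.003, 0.002] rows 2 bad 4.7e-31 q [-19.  18.  92.   0.  70.  69.] maxstep 0.0 X [ 0.474 -0.043  0.165]
1 shift [0.0, 0.0, 0.28] turn [0.0, 0.0, 0.0] rows 4 bad 8.4e-26 q [-19.  30. 102.  -0.  48.  69.] maxstep 7.0 X [ 0.474 -0.043  0.025]
2 shift [0.0, 0.0, -0.26] turn [0.0, 0.0, 0.0] rows 4 bad 2.7e-18 q [-19.  19.  93.  -0.  68.  69.] maxstep 7.0 X [ 0.474 -0.043  0.155]
3 shift [-0.047, -0.86, -0.004] turn [0.0, 0.0, -0.045] rows 10 bad 3.4e-25 q [ 30.  29.  76.   0.  76. 110.] maxstep 6.0 X [0.436 0.386 0.157]
4 shift [0.0, 0.0, 0.26] turn [0.0, 0.0, 0.0] rows 4 bad 5.7e-29 q [ 30.  37.  84.   0.  58. 110.] maxstep 6.0 X [0.436 0.386 0.027]
red [341.0581 226.0233] 86 [ 0.4518 -0.0429] ((0.4537716209888458, -0.04209495335817337), (0.04389273002743721, 0.020023444667458534), 88.1156997680664)
green [302.8077 214.8308] 130 [ 0.4533 -0.1458] ((0.45312362909317017, -0.1456652581691742), (0.0466095469892025, 0.023571830242872238), 88.06549072265625)
green [383.7257 237.3894] 113 [0.4467 0.0667] ((0.4466160237789154, 0.06656365096569061), (0.019867656752467155, 0.04277728870511055), 1.8869328498840332)
```

```bash
python3 -m handwheel '[[[0.003,0.001,0.06],[-0.002,0.003,0]],[[0.003,0.001,0.13],[-0.002,0.003,0]],[[0.003,0.001,0.19],[-0.002,0.003,0]],[[0.003,0.001,0.24],[-0.002,0.003,0]],[[0.003,0.001,0.265],[-0.002,0.003,0]],[[0.003,0.001,0.272],[-0.002,0.003,0]],[[0.003,0.001,0.272],[-0.002,0.003,0]]]'
python3 -m handwheel '[[[0,0,0],[0,0,0]],[[0,0,0],[0,0,0]],[[0,0,0],[0,0,0]],[[0,0,0],[0,0,0]],[[0,0,0],[0,0,0]],[[0,0,0],[0,0,0]],[[0,0,0],[0,0,0]]]' 0 50
python3 -m handwheel '[[[0,0,-0.02],[0,0,0]],[[0,0,-0.06],[0,0,0]],[[0,0,-0.12],[0,0,0]],[[0,0,-0.18],[0,0,0]],[[0,0,-0.24],[0,0,0]],[[0,0,-0.26],[0,0,0]],[[0,0,-0.26],[0,0,0]]]'
python3 p6.py 3 | tail -2
```

```text
time_s: 17.65
position: [0.4729, -0.0414, 0.0255]
tool_rot: [[0.999, 0.036, -0.001], [0.036, -0.999, -0.002], [-0.001, 0.002, -1.0]]
ft_force: [0.7, -0.3, 0.3]
grip_width: 0.0855
gripper_force: 0.0
time_s: 18.35
position: [0.4732, -0.0413, 0.0269]
tool_rot: [[0.999, 0.035, 0.002], [0.035, -0.999, -0.003], [0.002, 0.003, -1.0]]
ft_force: [-0.3, -0.1, 6.2]
grip_width: 0.058
gripper_force: 53.2
time_s: 19.05
position: [0.4729, -0.0409, 0.1569]
tool_rot: [[0.999, 0.035, 0.002], [0.035, -0.999, -0.003], [0.002, 0.003, -1.0]]
ft_force: [-0.2, -0.3, -2.4]
grip_width: 0.058
gripper_force: 53.5
0 shift [-0.043, -0.856, -0.004] turn [0.001, -0.001, -0.044] rows 10 bad 3.1e-25 q [ 30.  29.  76.   0.  76. 110.] maxstep 6.0 X [0.436 0.386 0.157]
1 shift [0.0, 0.0, 0.26] turn [0.0, 0.0, 0.0] rows 4 bad 3.3e-29 q [ 30.  37.  84.  -0.  58. 110.] maxstep 6.0 X [0.436 0.386 0.027]
```

```bash
python3 -m handwheel '[[[-0.002,-0.04,0],[0,0,-0.002]],[[-0.006,-0.12,0],[0,0,-0.006]],[[-0.01,-0.2,-0.001],[0,0,-0.01]],[[-0.015,-0.29,-0.001],[0,0,-0.015]],[[-0.02,-0.38,-0.002],[0,0,-0.02]],[[-0.024,-0.47,-0.002],[0,0,-0.024]],[[-0.028,-0.56,-0.003],[0,0,-0.029]],[[-0.033,-0.65,-0.003],[0,0,-0.034]],[[-0.037,-0.73,-0.004],[0,0,-0.038]],[[-0.04,-0.8,-0.004],[0,0,-0.041]]]' >/dev/null
python3 p6.py 3 | tail -2; python3 chk.py 8
```

```text
0 shift [0.006, -0.052, -0.005] turn [0.001, 0.001, -0.003] rows 2 bad 1.3e-30 q [ 30.  29.  76.   0.  76. 110.] maxstep 3.0 X [0.436 0.386 0.157]
1 shift [0.0, 0.0, 0.26] turn [0.0, 0.0, 0.0] rows 4 bad 5.1e-29 q [ 30.  37.  84.  -0.  58. 110.] maxstep 6.0 X [0.436 0.386 0.027]
```

```bash
python3 -m handwheel '[[[0.003,-0.03,-0.003],[0.001,0.001,-0.003]],[[0.006,-0.052,-0.005],[0.001,0.001,-0.003]],[[0.006,-0.052,-0.005],[0.001,0.001,-0.003]],[[0.006,-0.052,-0.005],[0.001,0.001,-0.003]]]' >/dev/null
python3 -m handwheel '[[[0,0,0.05],[0,0,0]],[[0,0,0.11],[0,0,0]],[[0,0,0.17],[0,0,0]],[[0,0,0.215],[0,0,0]],[[0,0,0.235],[0,0,0]],[[0,0,0.24],[0,0,0]],[[0,0,0.244],[0,0,0]],[[0,0,0.248],[0,0,0]],[[0,0,0.251],[0,0,0]],[[0,0,0.251],[0,0,0]]]'
```

```text
time_s: 21.55
position: [0.4377, 0.3846, 0.0343]
tool_rot: [[0.985, 0.172, 0.003], [0.172, -0.985, 0.002], [0.003, -0.001, -1.0]]
ft_force: [0.9, 0.4, -2.8]
grip_width: 0.0578
gripper_force: 53.8
```

```bash
python3 -m handwheel '[[[0,0,0.003],[0,0,0]],[[0,0,0.006],[0,0,0]],[[0,0,0.009],[0,0,0]],[[0,0,0.012],[0,0,0]],[[0,0,0.012],[0,0,0]]]'
```

```text
time_s: 22.05
position: [0.4376, 0.3846, 0.028]
tool_rot: [[0.985, 0.172, 0.002], [0.172, -0.985, 0.002], [0.003, -0.001, -1.0]]
ft_force: [0.4, -0.1, 0.2]
grip_width: 0.0582
gripper_force: 53.9
```

Force on the tool has risen from -2.8 to 0.2 N, so the console is touching the bin floor. Release, retreat and check.

```bash
python3 -m handwheel '[[[0,0,0.001],[0,0,0]],[[0,0,0.001],[0,0,0]],[[0,0,0.001],[0,0,0]],[[0,0,0.001],[0,0,0]],[[0,0,0.001],[0,0,0]],[[0,0,0.001],[0,0,0]],[[0,0,0.001],[0,0,0]]]' 1
python3 -m handwheel '[[[0,0,-0.05],[0,0,0]],[[0,0,-0.12],[0,0,0]],[[0,0,-0.2],[0,0,0]],[[0,0,-0.3],[0,0,0]],[[-0.1,0,-0.4],[0,0,0]],[[-0.2,0,-0.5],[0,0,0]],[[-0.25,0,-0.5],[0,0,0]],[[-0.25,0,-0.5],[0,0,0]],[[-0.25,0,-0.5],[0,0,0]],[[-0.25,0,-0.5],[0,0,0]]]'
python3 - <<'E'
from h import *
np.set_printoptions(precision=4,suppress=True)
s,d=shot('scene',9);p,dt=shot('top',9);s0,d0=load('scene',0)
cv2.imwrite('pics/fin.png',s[:,:,::-1])
for ce,a,m in blobs(mask(s,'green'),(270,190,410,280),20): print(ce,plane("scene",[ce],.0705))
for ce,a,m in blobs(mask(s,'red'),(460,240,560,340),20):
    print(ce,a)
Q=pts('scene',d,np.ones(d.shape,bool));k=(abs(Q[:,0]-.664)<.06)&(abs(Q[:,1]+.028)<.11)&(Q[:,2]>.03)&(Q[:,2]<.06)
A=np.c_[Q[k][:,:2],np.ones(k.sum())];c=np.linalg.lstsq(A,Q[k][:,2],rcond=None)[0];print("scanner top plane",c,Q[k].mean(0),k.sum())
k=(abs(Q[:,0]-.448)<.075)&(abs(Q[:,1]-.388)<.075)&(Q[:,2]>.064);print("reject top",Q[k].mean(0),Q[k][:,2].std(),k.sum())
E
```

```text
time_s: 22.75
position: [0.4376, 0.3845, 0.0274]
tool_rot: [[0.985, 0.172, 0.002], [0.172, -0.985, 0.002], [0.002, -0.001, -1.0]]
ft_force: [-0.6, -0.0, -0.5]
grip_width: 0.0855
gripper_force: 0.0
time_s: 23.75
position: [0.3146, 0.3626, 0.2763]
tool_rot: [[0.985, 0.172, 0.002], [0.172, -0.985, 0.001], [0.002, -0.001, -1.0]]
ft_force: [-0.7, 0.6, -0.9]
grip_width: 0.0854
gripper_force: 0.0
[302.9389 214.7863] [[ 0.4531 -0.1456  0.0705]]
[383.7397 237.3288] [[0.4465 0.0667 0.0705]]
[509.3736 288.5018] 2208
[514.0816 267.7007] 147
[470.  289.5] 22
scanner top plane [-0.0453  0.0047  0.0688] [ 0.6699 -0.0236  0.0383] 1137
reject top [0.4021 0.3582 0.3262] 0.23232934795500085 943
```

View pics/fin.png

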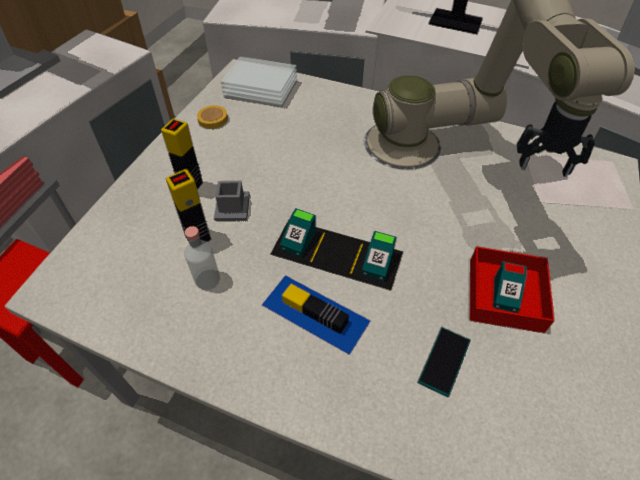

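The final view shows the reject upright in the bin at (511,286) and the scanner flat on the mat at (316,308). The good consoles (298,230) and (380,255), the bottle and the phone are in place, and the gripper is clear of everything.

```bash
python3 -c "
from rig import close_job
print(close_job())"
```

```text
the job is handed in; nothing more can be done
None
```

The job is handed in at about 24 s of the 72 s limit: the reject's code was scanned from about 8 cm and held for over 1.8 s, the scanner lies flat on the blue mat, the reject stands upright in the red bin, and the good consoles, bottle and phone look unmoved; no verdict was returned.

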